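# Shut the drain and half open the fill valve at the dishwashing station

### The job

Get the dish machine ready to fill: first push the long lever of the drain valve, the one on the thick pipe, round to its stop so that it lies square across its pipe (shut). Then, with the drain staying shut, push the short lever of the fill valve on the thin pipe from shut to half open, so that it stands midway, at 45 degrees, between across and along its pipe. Only push the levers with a fingertip, never gripping them or forcing them hard, and leave the crockery and other things standing where they are.

Things in the scene. Friction and masses are not known exactly. Their poses are not given: they have to be found in the camera images.
- drain_pipe: Thick steel pipe bridge (pipe 50 mm across) fixed to the table, brass ball valve in its middle, long lever on top. Origin on the table straight below the lever's pivot (vertical axis); x runs along the pipe, z up. The pipe comes up at x = -100 and +100 mm (foot flanges 92 mm across); pipe top 100 mm, valve ball (76 mm across) top 113 mm above the table; lever's middle 148 mm.
- drain_lever (a joint): Angle of the drain lever. 0 = fully open, lever along the pipe, pointing along drain_pipe's -x. It grows anticlockwise seen from above to 1.571 = shut, at its stop, pointing along drain_pipe's -y. Starts between 0 and 0.5. About 0.3 N m to turn; stays where it is left.
- drain_tip (a point): Middle of the outer end of the drain lever: a level bar 150 mm long from its pivot, its middle 148 mm above the table. The black sleeve on it (45 to 150 mm from the pivot) is 22 mm wide and 14 mm thick, its underside 141 mm above the table and 41 mm above the pipe.
- fill_pipe: Thin steel pipe bridge (pipe 27 mm across) fixed to the table, small brass ball valve in its middle, short lever on top. Origin on the table straight below the lever's pivot (vertical axis); x runs along the pipe, z up. The pipe comes up at x = -85 and +85 mm (foot flanges 64 mm across); pipe top 88.5 mm, valve ball (50 mm across) top 100 mm above the table; lever's middle 124 mm.
- fill_lever (a joint): Angle of the fill lever. 0 = shut, lever across the pipe, pointing along fill_pipe's -y. It grows clockwise seen from above: 0.785 = half open, midway between fill_pipe's -y and -x; 1.571 = fully open, along -x, at its stop. Starts between 0 and 0.2. About 0.18 N m to turn; stays where it is left; may be pushed back if it went too far.
- fill_tip (a point): Middle of the outer end of the fill lever: a level bar 105 mm long from its pivot, its middle 124 mm above the table. The black sleeve on it (35 to 105 mm from the pivot) is 18 mm wide and 12 mm thick, its underside 118 mm above the table.
- cup: White cup, 70 mm across, 85 mm tall, standing loose beside the drain valve, at the drain_pipe's +x and -y side. Origin at its underside. Leave alone.
- ramekin: Small white bowl, 70 mm across, 40 mm tall, loose, under the sweep of the drain lever. Origin at its underside. Leave alone.
- jar: Small closed jar, 54 mm across, 60 mm tall, loose, under the sweep of the fill lever. Origin at its underside. Leave alone.
- spray: White spray bottle, 74 mm across, 223 mm tall, loose, at the left of the table. Origin at its underside. Leave alone.
- plates: Stack of white plates, 150 mm across, about 43 mm tall, loose, at the right of the table. Origin at its underside. Leave alone.
- pan: Open steel pan, 108 x 176 x 65 mm, loose, at the right of the table. Origin at its underside. Leave alone.
- brush: White dish brush lying loose at the left of the table. Leave alone.

How it is judged:
By the outcome, as a careful person would: the job done as asked, in the order asked, and still so for the second after the job is handed in, with the robot touching nothing.
It also fails if it takes over 64 s, if anything falls off the work surface, if the arm or the gripper's body presses on something with over 40 N, if the wrist force passes 120 N, or if a joint passes its speed limit or range.

### The arm

A 7-joint arm with a two-finger parallel gripper is mounted at the origin on the work surface. World frame = base frame: x ahead of the robot, y to its left, z up, the work surface at z = 0. Lengths are in m, angles in rad, forces in N, time in s.
With the tool pointing down it reaches from about 0.4 to 0.85 m from the base axis. Payload 4.5 kg.
Tool frame: the origin (TCP) lies between the finger pads; the fingertips stand 19 mm ahead of it and the grasp point (between the pads) is the TCP (r.nose_length is the distance from the TCP to the fingertips, in m); z points along the fingers, x is the direction in which the jaws open and shut, and the axes are right-handed (so a half turn about z gives the same grasp; the last joint's range is limited). The gripper opens to 88 mm and grips with 3 to 60 N. Pads are 18 mm wide; open, the fingers measure 123 mm over their backs; the gripper's body (75 mm by 187 mm) begins 45 mm behind the grasp point.
Start: joints at [-1.071, 0.689, -0.195, 1.565, 0.157, 0.902, -0.215], TCP at [0.281, 0.558, 0.258] pointing down, gripper open.
Joint ranges: [-3.01, 3.01], [-0.46, 2.08], [-1.47, 1.51], [0.13, 2.56], [-1, 4.14], [0.04, 2.09], [-2.66, 2.66]. Speed limits (rad/s): [2.57, 2.57, 3.14, 3.14, 3.14, 3.14, 3.14].

### API

Orientations are given as a unit quaternion [x, y, z, w].
In Python, from plant import get_state, vision, r gives the robot as it stands.
- The arm moves only by the tool play_rows, never from a script. Its argument "deltas" is a list that holds one entry, the list of rows, each a list of 7 numbers: the gripper command: -1 is fully open, 1 is shut, values between are in proportion, then the shift along the tool's x, y, z normalised to -1 to 1, where 1 is 300 mm, then the turn, a rotation vector about the tool's x, y, z normalised to -1 to 1, where 1 is pi rad. A call has 1 to 5 rows; each row is the pose to reach, as a shift and turn from the pose measured when the call began, along the tool's axes at that moment, turning the shorter way round; what a row does not reach only later rows make up. A row lasts 1/8 s, in which the tool goes at most 62.5 mm and 10.7 degrees, less where a joint would pass 70% of its speed; a pose out of reach is approached as far as the arm can. A call with a number of a shift or a turn outside -1 to 1 is refused whole. A call with a gripper value outside its range is refused whole. The fingers move at their own pace and stop on an object; "force" is the grip in N (left out, the last holds). Time passes only in rows, so rows that repeat a pose let the fingers close. It gives the time, the measured TCP pose, the force and the opening at its end, in the units of the state.
- get_state(): the state, without advancing time (a new reading comes with each control period).
- vision.snapshot(name): name is "scene" or "top" or "wrist"; returns the picture (384x512x3 uint8, red, green, blue); there is no depth.
- vision.camera_model(name): a dict with "vfov" (degrees; the focal length in pixels is half the picture's height over the tangent of half this angle, whatever the lens; pixels are square), "cx", "cy" (the principal point, pixels), "k1" (the pictures are not rectified: a ray, as slopes to the right and down, at radius r is drawn at 1 + k1 r^2 times it, then the intrinsics apply), "world_to_cam" (4x4, takes a point from world to camera coordinates). Camera axes: x right, y up, looking along -z (the intrinsics and any distortion apply to the point x, -y, -z); pixel columns grow to the right and rows downward; lengths in m; the calibration is good to about 2 mm. A picture is of the moment at which its call begins: read the wrist's pose just before it. camera_model takes no time and is no camera call; for the wrist camera it gives the pose at the moment of the call.
- r.finish_job(): hands the job in, once; it reports no verdict.
The state is a dict: "clock": time; "q": joint angles; "qd": joint speeds; "joint_torque": joint torques, N m; "tool_pos": TCP position; "eef_rot": TCP orientation; "contact_force": force on the tool from outside, world axes, zero at the start; "moment": the same for the moment, N m; "opening": opening from 0.0 (shut) to 1.0 (fully open).
Only numpy, scipy, OpenCV 4.12 (cv2) and the standard library are available. Lean on these libraries where they do the work, as an engineer would, in place of code of your own. Each camera call takes 0.05 s, during which the arm holds its last target.

## Working session

There is one attempt and no reset: what is moved stays moved. The work goes in short steps, Python scripts to look and compute and a tool call to move; the robot and the scene stay as the last step left them, time stands still between calls to the robot, and variables do not carry over. Pictures are saved under pics/ and viewed, and the job is handed in when it is done.

Besides the shell and the picture viewer there is one more tool, called after "Request:" by a JSON object that holds its "fn" and its "kwargs". play_rows: Moves the arm, as the interface text tells. Scaled input: -1 to 1 covers 300 mm each way for a shift and pi rad each way for a turn. Its arguments: {"type":"object","properties":{"deltas":{"type":"array"},"force":{"type":"number"}},"required":["deltas"]}

```bash
ls; mkdir -p pics; python3 - <<'E'
from plant import get_state, vision, r
import cv2
s=get_state();print(s)
for n in ["scene","top","wrist"]:
    im=vision.snapshot(n);cv2.imwrite(f"pics/{n}0.png",im[:,:,::-1])
    print(n,vision.camera_model(n))
E
```

```text
pics
{'clock': 0.0, 'q': array([-1.07119808,  0.68995874, -0.19450788,  1.56632151,  0.15726516,
        0.90252108, -0.21512107]), 'qd': array([-4.52134517e-04,  4.92060710e-04, -1.47551094e-05,  4.84042874e-04,
       -4.27333758e-04, -3.70536692e-03,  1.98677932e-04]), 'joint_torque': array([ 3.97727663e-04, -5.27554178e+01, -1.26634654e+00, -1.53427058e+01,
       -5.25604666e-02,  6.46693516e-03,  1.49404655e-04]), 'tool_pos': array([0.28048206, 0.55786417, 0.2569316 ]), 'eef_rot': array([ 8.51206307e-01,  5.24830442e-01, -7.43725645e-04,  5.25606617e-04]), 'contact_force': array([ 0.65165802, -0.414037  ,  0.24404932]), 'moment': array([ 0.01744142, -0.05769529, -0.02776207]), 'opening': 1.0028197490217199}
scene {'vfov': 57.86890400366019, 'cx': 261.8456819112693, 'cy': 194.10650497887914, 'k1': -0.09415260997097698, 'world_to_cam': array([[ 0.7949168 ,  0.60663394, -0.0101268 , -0.42946597],
       [-0.39205012,  0.52632719,  0.75450407,  0.09993011],
       [ 0.46303778, -0.59579774,  0.65621724, -1.33285095],
       [ 0.        ,  0.        ,  0.        ,  1.        ]])}
to
[... 238 characters left out ...]
1948128e-02,  1.16102857e-01,
        -5.35522074e-01],
       [-1.16096388e-01,  1.41493824e-03,  9.93236944e-01,
        -1.61212501e+00],
       [ 0.00000000e+00,  0.00000000e+00,  0.00000000e+00,
         1.00000000e+00]])}
wrist {'vfov': 69.76470815955001, 'cx': 257.38702859757495, 'cy': 191.32611743863043, 'k1': -0.004366319618559111, 'world_to_cam': array([[ 4.48605639e-01,  8.93729799e-01,  1.63794526e-04,
        -6.25032431e-01],
       [-8.56492028e-01,  4.29966561e-01, -2.85569889e-01,
         4.00143045e-02],
       [-2.55292746e-01,  1.27967974e-01,  9.58357872e-01,
        -3.89160969e-01],
       [ 0.00000000e+00,  0.00000000e+00,  0.00000000e+00,
         1.00000000e+00]])}
```

View pics/top0.png

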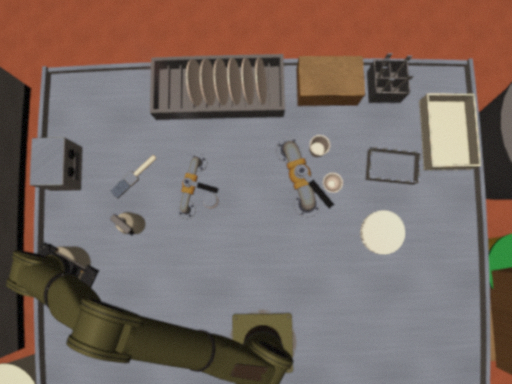

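View pics/scene0.png

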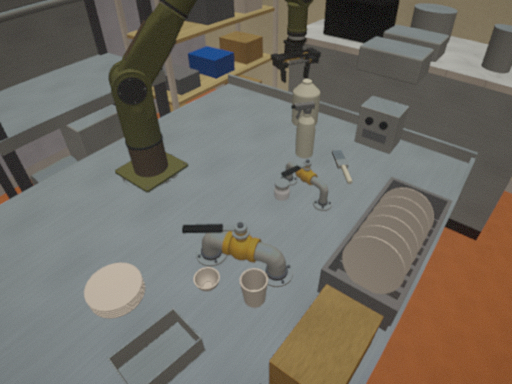

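View pics/wrist0.png

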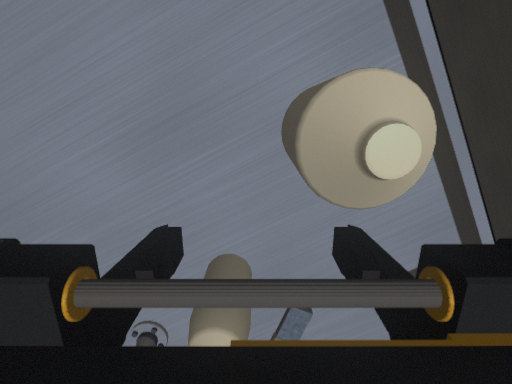

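```bash
cat > h.py <<'E'
import numpy as np, cv2
from plant import vision
def _K(m):
    f=192/np.tan(np.radians(m['vfov'])/2); return f
def proj(m,P):
    P=np.atleast_2d(P); c=P@m['world_to_cam'][:3,:3].T+m['world_to_cam'][:3,3]
    x=c[:,0]/-c[:,2]; y=-c[:,1]/-c[:,2]; s=1+m['k1']*(x*x+y*y); f=_K(m)
    return np.c_[m['cx']+f*x*s, m['cy']+f*y*s]
def onplane(m,uv,z):
    uv=np.atleast_2d(np.float64(uv)); f=_K(m)
    d=(uv-[m['cx'],m['cy']])/f; p=d.copy()
    for _ in range(30): p=d/(1+m['k1']*(p**2).sum(1,keepdims=True))
    R=m['world_to_cam'][:3,:3]; t=m['world_to_cam'][:3,3]
    w=np.c_[p[:,0],-p[:,1],-np.ones(len(p))]@R; o=-R.T@t
    return o+w*((z-o[2])/w[:,2])[:,None]
E
python3 - <<'E'
import cv2
im=cv2.imread("pics/top0.png")
cv2.imwrite("pics/top0d.png",cv2.resize(im[130:220,265:355],None,fx=6.5,fy=6.5,interpolation=cv2.INTER_CUBIC))
cv2.imwrite("pics/top0f.png",cv2.resize(im[140:230,150:240],None,fx=6.5,fy=6.5,interpolation=cv2.INTER_CUBIC))
E
```

```text
(no output)
```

View pics/top0d.png

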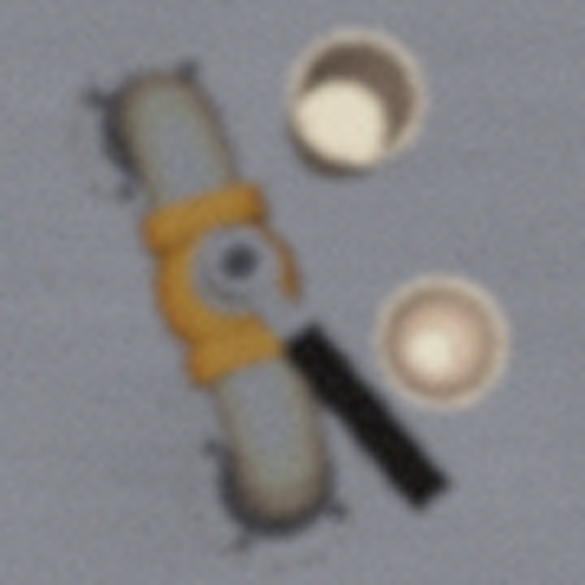

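View pics/top0f.png

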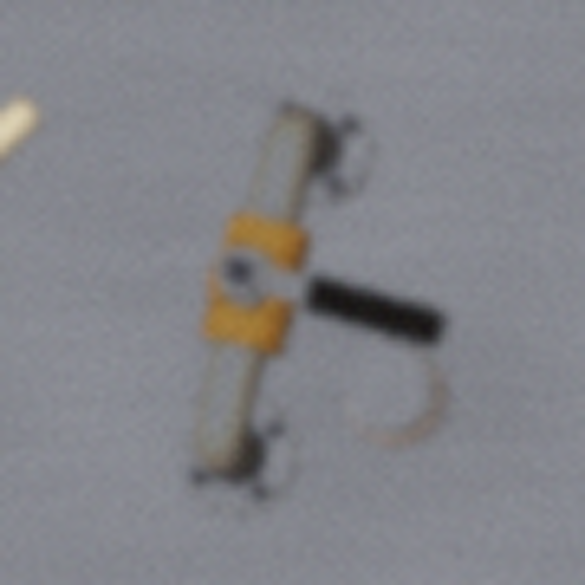

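```bash
cat >> h.py <<'E'
def lever(m,im,box,ztop,rmid,zpiv=None,thr=60):
    """box u0,v0,u1,v1 -> black sleeve centre,dir on plane ztop"""
    u0,v0,u1,v1=box; g=im[v0:v1,u0:u1].max(2)
    mk=(g<thr).astype(np.uint8)
    n,l,st,c=cv2.connectedComponentsWithStats(mk); k=1+np.argmax(st[1:,4])
    cs,_=cv2.findContours((l==k).astype(np.uint8),cv2.RETR_EXTERNAL,cv2.CHAIN_APPROX_NONE)
    p=cs[0][:,0,:]+[u0,v0]
    w=onplane(m,p,ztop)[:,:2].astype(np.float32)
    (c,sz,a)=cv2.minAreaRect(w*1000)
    b=cv2.boxPoints((c,sz,a))/1000; c=np.array(c)/1000
    e=b[1]-b[0]; f=b[2]-b[1]; d=e if np.linalg.norm(e)>np.linalg.norm(f) else f
    return c,d/np.linalg.norm(d),np.array(sz),st[k]
E
python3 - <<'E'
from h import *
im=cv2.imread("pics/top0.png")[:,:,::-1]
m=vision.camera_model("top")
for n,box,zt,rm in [("drain",(300,165,345,215),.155,.0975),("fill",(192,175,222,198),.130,.070)]:
    c,d,sz,st=lever(m,im,box,zt,rm)
    if d[1]>0: d=-d
    print(n,c,d,sz,st,"pivot",c-rm*d,"ang",np.degrees(np.arctan2(d[1],d[0])))
def cr(x,y,ox,oy): return (x/6.5+ox-.0,y/6.5+oy)
# feet / cylinders
D=[cr(x,y,265,130) for x,y in [(160,120),(280,490),(240,262)]]
print(onplane(m,D,.1)); print(onplane(m,D,.165))
F=[cr(x,y,150,140) for x,y in [(290,125),(222,455),(240,270)]]
print(onplane(m,F,.0885));print(onplane(m,F,.14))
print("cup",onplane(m,[cr(358,98,265,130)],.085),"ram",onplane(m,[cr(443,340,265,130)],.04),"jar",onplane(m,[cr(390,390,150,140)],.06), "spray",onplane(m,[(122,222)],.2),onplane(m,[(67,255)],.2))
w=vision.camera_model("wrist")['world_to_cam'];R=w[:3,:3];print("wristcam",-R.T@w[:3,3],R)
E
```

```text
drain [ 0.49479498 -0.19284673] [-0.7766144 -0.6299763] [99.14645386 20.24766922] [ 10  16  23  26 180] pivot [ 0.57051488 -0.13142404] ang -140.95163
fill [0.52439404 0.16971634] [-0.29214916 -0.9563728 ] [62.75875854 13.35356522] [ 6  8 19  9 81] pivot [0.54484448 0.23666244] ang -106.986664
[[ 0.65336184 -0.10252519  0.1       ]
 [ 0.4625138  -0.1582978   0.1       ]
 [ 0.57916171 -0.14134134  0.1       ]]
[[ 0.64053231 -0.09827182  0.165     ]
 [ 0.45761896 -0.15172563  0.165     ]
 [ 0.56941712 -0.13547415  0.165     ]]
[[0.62510035 0.21561265 0.0885    ]
 [0.45538359 0.25086112 0.0885    ]
 [0.5502348  0.24147519 0.0885    ]]
[[0.6159338  0.20855478 0.14      ]
 [0.45176685 0.2426506  0.14      ]
 [0.54351638 0.2335716  0.14      ]]
cup [[ 0.66632322 -0.20664957  0.085     ]] ram [[ 0.54469522 -0.25316249  0.04      ]] jar [[0.48974915 0.16757774 0.06      ]] spray [[0.41301337 0.42864768 0.2       ]] [[0.31085002 0.60771724 0.2       ]]
wristcam [0.21531503 0.59120544 0.38448474] [[ 4.48605639e-01  8.93729799e-01  1.63794526e-04]
 [-8.56492028e-01  4.29966561e-01 -2.85569889e-01]
 [-2.55292746e-01  1.27967974e-01  9.58357872e-01]]
```

Request:
{"fn": "play_rows", "kwargs": {"deltas": [[[1,0,0,-0.2,0,0,0],[1,0,0,-0.36,0,0,0],[1,-0.13,0.15,-0.36,0,0,0],[1,-0.26,0.31,-0.36,0,0,0],[1,-0.39,0.46,-0.36,0,0,0]]], "force": 10}}

```text
clock: 0.78
tool_pos: [0.3521, 0.3895, 0.3651]
eef_rot: [0.851, 0.525, -0.001, 0.001]
contact_force: [0.3, -0.3, -0.4]
opening: 0.458
```

Request:
{"fn": "play_rows", "kwargs": {"deltas": [[[1,-0.07,0.2,0.05,0,0,0],[1,-0.14,0.4,0.1,0,0,0],[1,-0.22,0.6,0.1,0,0,0],[1,-0.29,0.8,0.1,0,0,0],[1,-0.36,1.0,0.1,0,0,0]]]}}

```text
clock: 1.4
tool_pos: [0.5644, 0.165, 0.3353]
eef_rot: [0.851, 0.525, -0.001, 0.001]
contact_force: [1.0, 1.3, 0.3]
opening: 0.007
```

```bash
python3 - <<'E'
from plant import get_state, vision
import cv2
print(get_state()['tool_pos'])
cv2.imwrite("pics/w1.png",vision.snapshot("wrist")[:,:,::-1])
E
```

```text
[0.56443252 0.16501831 0.33530191]
```

View pics/w1.png

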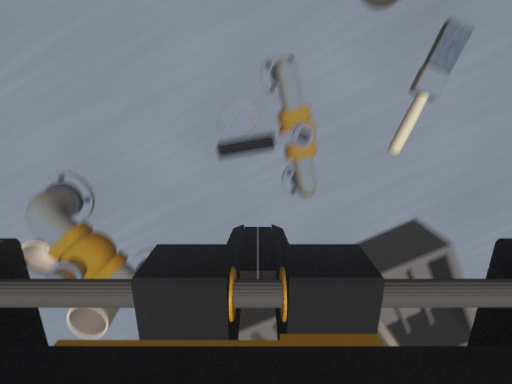

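```bash
python3 - <<'E'
from plant import get_state, vision
from h import *
print(get_state()['tool_pos'])
m=vision.camera_model("wrist"); im=vision.snapshot("wrist"); cv2.imwrite("pics/w2.png",im[:,:,::-1])
print(get_state()['tool_pos'])
c,d,sz,st=lever(m,im,(200,120,285,170),.130,.07)
if d[1]>0:d=-d
print(c,d,sz,"piv",c-.07*d,np.degrees(np.arctan2(d[1],d[0])))
cv2.imwrite("pics/w2z.png",cv2.resize(im[40:210,190:350],None,fx=3.4,fy=3.4,interpolation=cv2.INTER_CUBIC)[:,:,::-1])
E
```

```text
[0.5709176  0.15471336 0.3349388 ]
[0.5681645  0.15788624 0.33473639]
[0.52686542 0.16948386] [-0.29346874 -0.95596874] [67.87548828 16.91768646] piv [0.54740823 0.23640167] -107.065735
```

View pics/w2z.png

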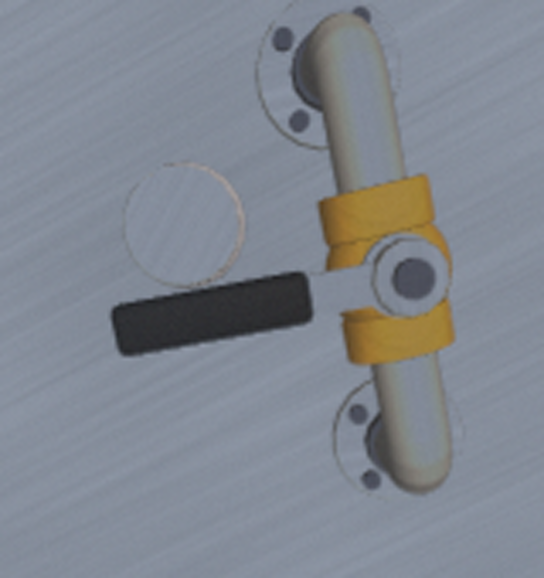

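```bash
python3 - <<'E'
from plant import get_state, vision
from h import *
m=vision.camera_model("wrist");print(get_state()['tool_pos'])
z=lambda x,y:(190+x/3.4-.35,40+y/3.4-.35)
for nm,a,b,h in [("pipe",z(370,180),z(407,357),.075),("flange",z(328,75),z(398,435),.006)]:
    p=onplane(m,[a,b],h); d=p[0]-p[1]; print(nm,p,np.linalg.norm(d),"pipe x dir",np.degrees(np.arctan2(d[1],d[0])),np.degrees(np.arctan2(-d[1],-d[0])),"mid",p.mean(0))
E
```

```text
[0.5681645  0.15788624 0.33473639]
pipe [[0.51035879 0.24843207 0.075     ]
 [0.57950232 0.23298283 0.075     ]] 0.07084848019146726 pipe x dir 167.4048652475076 -12.59513475249243 mid [0.54493055 0.24070745 0.075     ]
flange [[0.46303912 0.26041585 0.006     ]
 [0.62616875 0.22038783 0.006     ]] 0.16796880069220974 pipe x dir 166.21340149350965 -13.78659850649036 mid [0.54460394 0.24040184 0.006     ]
```

Request:
{"fn": "play_rows", "kwargs": {"deltas": [[[1,-0.2,0.14,0,0,0,0],[1,-0.4,0.27,0,0,0,0],[1,-0.6,0.41,0,0,0,0],[1,-0.8,0.54,0,0,0,0],[1,-1.0,0.68,0,0,0,0]]]}}

```text
clock: 2.12
tool_pos: [0.6035, -0.1444, 0.3369]
eef_rot: [0.854, 0.519, -0.001, 0.003]
contact_force: [1.5, -0.7, -0.2]
opening: 0.007
```

Request:
{"fn": "play_rows", "kwargs": {"deltas": [[[1,-0.17,0.12,0,0,0,0],[1,-0.17,0.12,0,0,0,0],[1,-0.17,0.12,0,0,0,0]]]}}

```text
clock: 2.5
tool_pos: [0.6118, -0.2051, 0.3369]
eef_rot: [0.854, 0.52, -0.001, 0.003]
contact_force: [-0.3, 0.1, -0.2]
opening: 0.008
```

```bash
python3 - <<'E'
from plant import get_state, vision
from h import *
print(get_state()['tool_pos'])
m=vision.camera_model("wrist"); im=vision.snapshot("wrist"); cv2.imwrite("pics/w3.png",im[:,:,::-1])
np.save("m3.npy",m,allow_pickle=True)
print(get_state()['tool_pos'])
E
```

```text
[ 0.61178464 -0.20507251  0.33689047]
[ 0.61203572 -0.20390567  0.33709533]
```

View pics/w3.png

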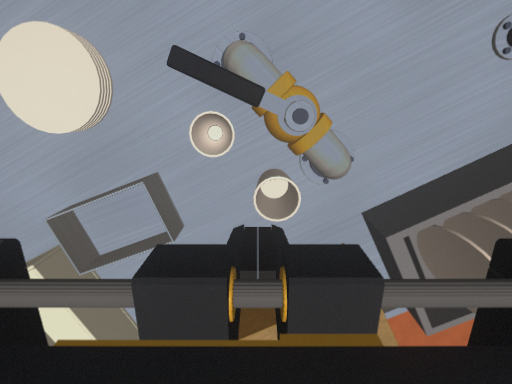

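```bash
python3 - <<'E'
from h import *
m=np.load("m3.npy",allow_pickle=True).item(); im=cv2.imread("pics/w3.png")[:,:,::-1]
c,d,sz,st=lever(m,im,(160,38,268,110),.155,.0975,thr=70)
if d[1]>0:d=-d
print(c,d,sz,"piv",c-.0975*d,np.degrees(np.arctan2(d[1],d[0])))
p=onplane(m,[(246,58),(327,162)],.006);print(p,p.mean(0),np.linalg.norm(p[0]-p[1]),np.degrees(np.arctan2(*(p[1]-p[0])[[1,0]])))
p=onplane(m,[(268,79),(328,152)],.075);print(p,p.mean(0),np.degrees(np.arctan2(*(p[1]-p[0])[[1,0]])))
print("cup",onplane(m,[(277,199)],.085),"ram",onplane(m,[(212,134)],.04))
cv2.imwrite("pics/w3z.png",cv2.resize(im[30:190,210:370],None,fx=3.7,fy=3.7,interpolation=cv2.INTER_CUBIC)[:,:,::-1])
E
```

```text
[ 0.49824222 -0.19482947] [-0.78284085 -0.622222  ] [103.4329834   21.73171616] piv [ 0.5745692  -0.13416282] -141.52142
[[ 0.47334895 -0.15336123  0.006     ]
 [ 0.67688935 -0.10731563  0.006     ]] [ 0.57511915 -0.13033843  0.006     ] 0.20868371239504166 12.747085100296536
[[ 0.51995126 -0.14211133  0.075     ]
 [ 0.6447419  -0.10994087  0.075     ]] [ 0.58234658 -0.1260261   0.075     ] 14.455840886348428
cup [[ 0.67122675 -0.20401354  0.085     ]] ram [[ 0.54782494 -0.24969467  0.04      ]]
```

View pics/w3z.png

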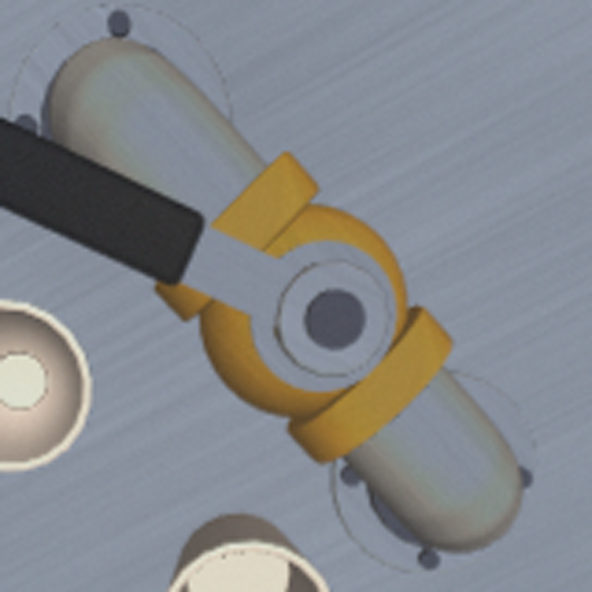

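```bash
cat >> h.py <<'E'
from scipy.spatial.transform import Rotation as Ro
def plan(tg):
    """tg: list of (x,y,z,angle of tool y in deg)"""
    from plant import get_state
    s=get_state(); R0=Ro.from_quat(s['eef_rot']); p0=s['tool_pos']
    print("at",np.round(p0,4),"tooly",np.degrees(np.arctan2(*R0.as_matrix()[[1,0],1])).round(1),"F",np.round(s['contact_force'],1),s['clock'])
    for x,y,z,a in tg:
        a=np.radians(a); Y=np.array([np.cos(a),np.sin(a),0]); Z=np.array([0,0,-1.]); X=np.cross(Y,Z)
        R=Ro.from_matrix(np.c_[X,Y,Z])
        dp=R0.inv().apply(np.array([x,y,z])-p0)/.3; rv=(R0.inv()*R).as_rotvec()/np.pi
        print(np.round(dp,3).tolist(),np.round(rv,3).tolist())
def drain(th,off,z=.147,r=.115,piv=(.573,-.133)):
    t=np.radians(th); d=np.array([np.cos(t),np.sin(t)]); n=np.array([-d[1],d[0]])
    p=np.array(piv)+r*d-off*n; return (*p,z,th+90)
def fill(th,off,z=.125,r=.08,piv=(.546,.2375)):
    t=np.radians(th); d=np.array([np.cos(t),np.sin(t)]); n=np.array([d[1],-d[0]])
    p=np.array(piv)+r*d-off*n; return (*p,z,th+90)
E
python3 -c "
from h import *
plan([drain(-141.5,.045,.337),drain(-141.5,.045,.25),drain(-141.5,.045,.147)])"
```

```text
at [ 0.612  -0.2039  0.3371] tooly -27.3 F [ 0.2  1.  -0.1] 2.55
[-0.137, -0.518, -0.001] [0.001, 0.001, 0.135]
[-0.136, -0.519, 0.289] [0.001, 0.001, 0.135]
[-0.135, -0.52, 0.632] [0.001, 0.001, 0.135]
```

Request:
{"fn": "play_rows", "kwargs": {"deltas": [[[1,-0.05,-0.18,0,0,0,0.05],[1,-0.1,-0.36,0,0,0,0.1],[1,-0.135,-0.52,0,0,0,0.135],[1,-0.135,-0.52,0.15,0,0,0.135],[1,-0.135,-0.52,0.3,0,0,0.135]]]}}

```text
clock: 3.18
tool_pos: [0.4554, -0.1665, 0.247]
eef_rot: [0.944, 0.331, 0.002, 0.003]
contact_force: [-0.3, -0.6, -0.5]
opening: 0.007
```

```bash
python3 -c "
from h import *
plan([drain(-141.5,.045,.25),drain(-141.5,.045,.147)])"
```

```text
at [ 0.4554 -0.1665  0.247 ] tooly -51.3 F [-0.3 -0.6 -0.5] 3.175
[-0.007, 0.007, -0.01] [0.002, -0.0, 0.001]
[-0.007, 0.004, 0.333] [0.002, -0.0, 0.001]
```

Request:
{"fn": "play_rows", "kwargs": {"deltas": [[[1,-0.007,0.005,0.15,0.002,0,0],[1,-0.007,0.005,0.27,0.002,0,0],[1,-0.007,0.005,0.33,0.002,0,0],[1,-0.007,0.005,0.333,0.002,0,0],[1,-0.007,0.005,0.333,0.002,0,0]]]}}

```text
clock: 3.8
tool_pos: [0.4559, -0.1685, 0.1479]
eef_rot: [0.943, 0.332, 0.001, 0.0]
contact_force: [0.2, 0.1, 0.5]
opening: 0.004
```

```bash
python3 - <<'E'
from h import *
plan([drain(t,o) for t,o in [(-141.5,.032),(-141.5,.022),(-138,.020),(-134,.02),(-130,.02),(-125,.02)]])
im=vision.snapshot("wrist"); cv2.imwrite("pics/w4.png",im[:,:,::-1])
E
```

```text
at [ 0.4559 -0.1685  0.1479] tooly -51.2 F [0.2 0.1 0.5] 3.8
[-0.004, 0.044, 0.003] [0.0, -0.001, 0.002]
[-0.005, 0.077, 0.003] [0.0, -0.001, 0.002]
[-0.008, 0.107, 0.003] [0.0, -0.001, -0.018]
[-0.01, 0.134, 0.003] [0.0, -0.001, -0.04]
[-0.011, 0.161, 0.003] [0.0, -0.001, -0.062]
[-0.008, 0.195, 0.003] [0.0, -0.001, -0.09]
```

View pics/w4.png

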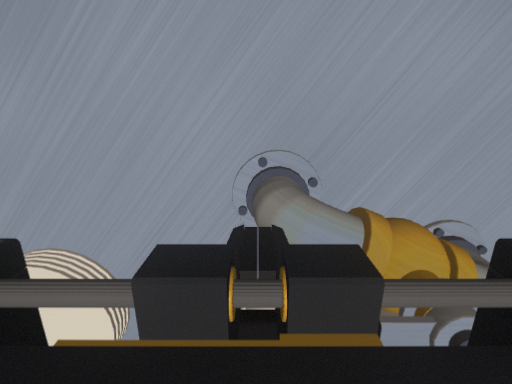

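Request:
{"fn": "play_rows", "kwargs": {"deltas": [[[1,-0.004,0.044,0.003,0,0,0],[1,-0.005,0.077,0.003,0,0,0],[1,-0.008,0.107,0.003,0,0,-0.018],[1,-0.01,0.134,0.003,0,0,-0.04],[1,-0.011,0.161,0.003,0,0,-0.062]]]}}

```text
clock: 4.47
tool_pos: [0.4835, -0.2088, 0.1474]
eef_rot: [0.906, 0.423, 0.001, 0.0]
contact_force: [-1.0, 2.2, 1.9]
opening: 0.008
```

```bash
python3 - <<'E'
from h import *
plan([drain(t,.02) for t in (-126,-121,-116,-111,-106)])
E
```

```text
at [ 0.4835 -0.2088  0.1474] tooly -40.0 F [-1.   2.2  1.9] 4.475
[-0.002, 0.026, 0.002] [0.0, -0.001, -0.022]
[-0.004, 0.06, 0.002] [0.0, -0.001, -0.05]
[-0.003, 0.094, 0.002] [0.0, -0.001, -0.078]
[0.001, 0.128, 0.002] [0.0, -0.001, -0.106]
[0.008, 0.161, 0.002] [0.0, -0.001, -0.133]
```

Request:
{"fn": "play_rows", "kwargs": {"deltas": [[[1,-0.002,0.026,0.002,0,0,-0.022],[1,-0.004,0.06,0.002,0,0,-0.05],[1,-0.003,0.094,0.002,0,0,-0.078],[1,0.001,0.128,0.002,0,0,-0.106],[1,0.008,0.161,0.002,0,0,-0.133]]]}}

```text
clock: 5.1
tool_pos: [0.5212, -0.239, 0.1469]
eef_rot: [0.799, 0.602, 0.0, -0.0]
contact_force: [-2.7, 1.1, 0.7]
opening: 0.001
```

```bash
python3 - <<'E'
from h import *
plan([drain(t,.02) for t in (-102,-98,-94,-90,-86)])
E
```

```text
at [ 0.5212 -0.239   0.1469] tooly -16.0 F [-2.7  1.1  0.7] 5.1
[0.0, 0.029, -0.0] [-0.0, -0.0, -0.022]
[-0.002, 0.056, -0.0] [-0.0, -0.0, -0.044]
[-0.002, 0.083, -0.0] [-0.0, -0.0, -0.067]
[0.0, 0.11, -0.0] [-0.0, -0.0, -0.089]
[0.004, 0.137, -0.0] [-0.0, -0.0, -0.111]
```

Request:
{"fn": "play_rows", "kwargs": {"deltas": [[[1,0,0.029,0,0,0,-0.022],[1,-0.002,0.056,0,0,0,-0.044],[1,-0.002,0.083,0,0,0,-0.067],[1,0,0.11,0,0,0,-0.089],[1,0.004,0.137,0,0,0,-0.111]]]}}

```text
clock: 5.72
tool_pos: [0.56, -0.2507, 0.1469]
eef_rot: [0.682, 0.731, -0.001, -0.001]
contact_force: [-3.4, 0.9, 0.9]
opening: 0.004
```

```bash
python3 - <<'E'
from h import *
plan([drain(t,.02) for t in (-84,-82,-80,-78,-77)])
im=vision.snapshot("top"); cv2.imwrite("pics/t5.png",im[:,:,::-1])
E
```

```text
at [ 0.56   -0.2507  0.1469] tooly 4.0 F [-3.4  0.9  0.9] 5.725
[0.003, 0.017, -0.0] [-0.001, -0.0, -0.011]
[0.001, 0.031, -0.0] [-0.001, -0.0, -0.022]
[0.0, 0.044, -0.0] [-0.001, -0.0, -0.033]
[-0.001, 0.058, -0.0] [-0.001, -0.0, -0.044]
[-0.001, 0.065, -0.0] [-0.001, -0.0, -0.05]
```

Request:
{"fn": "play_rows", "kwargs": {"deltas": [[[1,0.002,0.017,0,0,0,-0.011],[1,0.001,0.031,0,0,0,-0.022],[1,0,0.044,0,0,0,-0.033],[1,-0.001,0.058,0,0,0,-0.044]]]}}

```text
clock: 6.28
tool_pos: [0.5785, -0.2507, 0.1468]
eef_rot: [0.628, 0.778, -0.001, -0.0]
contact_force: [-2.6, -3.5, 0.0]
opening: 0.005
```

```bash
python3 - <<'E'
from h import *
plan([drain(t,.02) for t in (-77.5,-77,-76,-75,-74,-73)])
E
```

```text
at [ 0.5785 -0.2507  0.1468] tooly 12.1 F [-2.6 -3.5  0. ] 6.275
[0.004, 0.0, -0.001] [-0.001, 0.0, -0.002]
[0.003, 0.004, -0.001] [-0.001, 0.0, -0.005]
[0.002, 0.01, -0.001] [-0.001, 0.0, -0.01]
[0.001, 0.017, -0.001] [-0.001, 0.0, -0.016]
[0.0, 0.024, -0.001] [-0.001, 0.0, -0.021]
[-0.0, 0.031, -0.001] [-0.001, 0.0, -0.027]
```

Request:
{"fn": "play_rows", "kwargs": {"deltas": [[[1,0.002,0.006,0,0,0,-0.006],[1,0.002,0.012,0,0,0,-0.012]]]}}

```text
clock: 6.52
tool_pos: [0.5819, -0.2494, 0.1467]
eef_rot: [0.613, 0.79, -0.001, -0.0]
contact_force: [-1.9, -2.8, 0.1]
opening: 0.005
```

Request:
{"fn": "play_rows", "kwargs": {"deltas": [[[1,0,0.007,0,0,0,-0.006],[1,0,0.01,0,0,0,-0.008]]]}}

```text
clock: 6.78
tool_pos: [0.585, -0.2486, 0.1467]
eef_rot: [0.603, 0.798, -0.001, -0.0]
contact_force: [-3.0, -2.9, -0.4]
opening: 0.01
```

```bash
python3 - <<'E'
from h import *
plan([drain(t,.02) for t in (-77.5,-77,-76,-75,-74,-73)])
E
```

```text
at [ 0.585  -0.2486  0.1467] tooly 15.8 F [-3.  -2.9 -0.4] 6.775
[0.003, -0.022, -0.001] [-0.001, 0.0, 0.019]
[0.002, -0.019, -0.001] [-0.001, 0.0, 0.016]
[0.001, -0.012, -0.001] [-0.001, 0.0, 0.01]
[-0.001, -0.005, -0.001] [-0.001, 0.0, 0.005]
[-0.002, 0.001, -0.001] [-0.001, 0.0, -0.001]
[-0.003, 0.008, -0.001] [-0.001, 0.0, -0.006]
```

Request:
{"fn": "play_rows", "kwargs": {"deltas": [[[1,0,0.007,0,0,0,-0.003],[1,0,0.01,0,0,0,-0.005]]]}}

```text
clock: 7.02
tool_pos: [0.5856, -0.2487, 0.1466]
eef_rot: [0.597, 0.802, -0.003, -0.002]
contact_force: [-9.4, -3.6, 5.2]
opening: 0.003
```

Request:
{"fn": "play_rows", "kwargs": {"deltas": [[[1,0,0.007,0,0,0,0],[1,0,0.01,0,0,0,0]]]}}

```text
clock: 7.28
tool_pos: [0.5856, -0.2486, 0.1467]
eef_rot: [0.597, 0.802, -0.005, -0.004]
contact_force: [-9.9, -3.5, 6.8]
opening: 0.007
```

```bash
python3 - <<'E'
from h import *
plan([drain(t,.02) for t in (-75,-74,-73,-72,-71)])
im=vision.snapshot("top"); cv2.imwrite("pics/t6.png",cv2.resize(im[130:220,265:355],None,fx=6.5,fy=6.5,interpolation=cv2.INTER_CUBIC)[:,:,::-1])
E
```

```text
at [ 0.5856 -0.2486  0.1467] tooly 16.7 F [-9.9 -3.5  6.8] 7.275
[0.0, -0.007, -0.001] [-0.004, -0.0, 0.009]
[-0.001, -0.001, -0.001] [-0.004, -0.0, 0.004]
[-0.002, 0.006, -0.001] [-0.004, -0.0, -0.002]
[-0.004, 0.013, -0.001] [-0.004, -0.0, -0.007]
[-0.005, 0.019, -0.001] [-0.004, -0.0, -0.013]
```

View pics/t6.png

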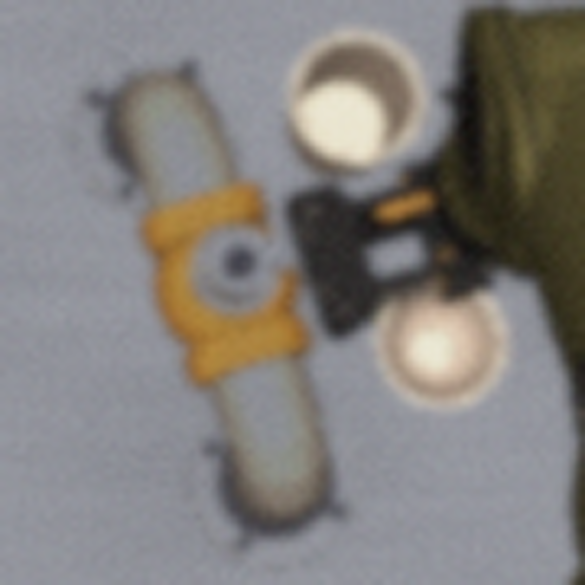

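Request:
{"fn": "play_rows", "kwargs": {"deltas": [[[1,0,-0.05,0,0,0,0],[1,0,-0.12,0,0,0,0],[1,0,-0.12,-0.15,0,0,0],[1,0,-0.12,-0.35,0,0,0],[1,0.1,0.0,-0.55,0,0,0.06]]]}}

```text
clock: 7.95
tool_pos: [0.5746, -0.2282, 0.3033]
eef_rot: [0.673, 0.74, -0.005, -0.003]
contact_force: [1.2, -0.6, 0.4]
opening: 0.004
```

```bash
python3 - <<'E'
from h import *
plan([(.65,-.23,.335,-17)])
E
```

```text
at [ 0.5746 -0.2282  0.3033] tooly 5.4 F [ 1.2 -0.6  0.4] 7.95
[-0.03, 0.248, -0.108] [-0.003, 0.002, 0.125]
```

Request:
{"fn": "play_rows", "kwargs": {"deltas": [[[1,-0.01,0.12,-0.05,-0.001,0,0.05],[1,-0.03,0.25,-0.11,-0.003,0.002,0.1],[1,-0.03,0.25,-0.11,-0.003,0.002,0.125],[1,-0.03,0.25,-0.11,-0.003,0.002,0.125]]]}}

```text
clock: 8.45
tool_pos: [0.6518, -0.2278, 0.3357]
eef_rot: [0.803, 0.596, 0.002, -0.001]
contact_force: [0.6, 0.9, 0.1]
opening: 0.009
```

```bash
python3 - <<'E'
from plant import get_state
from h import *
print(get_state()['tool_pos'])
m=vision.camera_model("wrist"); im=vision.snapshot("wrist"); cv2.imwrite("pics/w7.png",im[:,:,::-1])
np.save("m7.npy",m,allow_pickle=True)
print(get_state()['tool_pos'],get_state()['qd'].round(3))
mt=vision.camera_model("top"); im=vision.snapshot("top"); cv2.imwrite("pics/t7.png",im[:,:,::-1])
E
```

```text
[ 0.65179214 -0.22776879  0.33568832]
[ 0.65112815 -0.22831542  0.33550355] [ 0.015 -0.004  0.004  0.013  0.007  0.004  0.001]
```

View pics/w7.png

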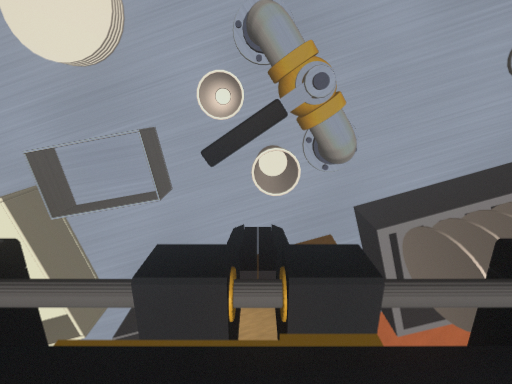

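```bash
python3 - <<'E'
from h import *
m=np.load("m7.npy",allow_pickle=True).item(); im=cv2.imread("pics/w7.png")[:,:,::-1]
c,d,sz,st=lever(m,im,(195,95,290,172),.155,.0975,thr=70)
if d[1]>0:d=-d
print(c,d,sz,"piv",c-.0975*d,np.degrees(np.arctan2(d[1],d[0])))
print("cup",onplane(m,[(276,172)],.085),"ram",onplane(m,[(220,96)],.04))
cv2.imwrite("pics/w7z.png",cv2.resize(im[0:180,200:380],None,fx=3.3,fy=3.3,interpolation=cv2.INTER_CUBIC)[:,:,::-1])
E
```

```text
[ 0.60207959 -0.22803404] [ 0.29026634 -0.9569459 ] [ 21.01919937 103.34584045] piv [ 0.57377862 -0.13473182] -73.1261
cup [[ 0.67079609 -0.20450088  0.085     ]] ram [[ 0.54907113 -0.25145423  0.04      ]]
```

View pics/w7z.png

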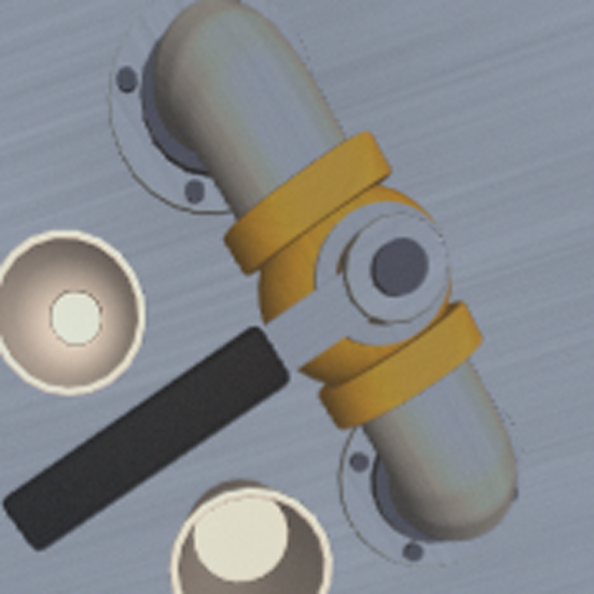

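```bash
python3 - <<'E'
from h import *
plan([(.61,.0,.335,-17),(.575,.18,.335,-17),fill(-107,.05,.335)])
E
```

```text
at [ 0.6507 -0.2288  0.3355] tooly -16.9 F [-0.6  0.2  1. ] 8.55
[0.69, -0.352, 0.004] [-0.0, -0.001, 0.0]
[1.23, -0.638, 0.005] [-0.0, -0.001, 0.0]
[1.119, -0.62, 0.005] [-0.0, -0.001, 0.0]
```

Request:
{"fn": "play_rows", "kwargs": {"deltas": [[[1,0.18,-0.09,0,0,0,0],[1,0.36,-0.18,0,0,0,0],[1,0.54,-0.27,0,0,0,0],[1,0.72,-0.37,0,0,0,0],[1,0.9,-0.46,0,0,0,0]]]}}

```text
clock: 9.18
tool_pos: [0.5963, 0.0717, 0.3365]
eef_rot: [0.803, 0.596, 0.001, -0.001]
contact_force: [0.6, 0.3, 0.5]
opening: 0.005
```

```bash
python3 - <<'E'
from h import *
plan([(.575,.19,.335,-17)])
E
```

```text
at [0.5963 0.0717 0.3365] tooly -16.8 F [0.6 0.3 0.5] 9.175
[0.357, -0.182, 0.006] [-0.0, -0.001, 0.001]
```

Request:
{"fn": "play_rows", "kwargs": {"deltas": [[[1,0.18,-0.09,0,0,0,0],[1,0.36,-0.18,0,0,0,0],[1,0.36,-0.18,0,0,0,0],[1,0.36,-0.18,0,0,0,0],[1,0.36,-0.18,0,0,0,0]]]}}

```text
clock: 9.8
tool_pos: [0.5764, 0.1883, 0.3368]
eef_rot: [0.804, 0.595, 0.001, -0.001]
contact_force: [0.6, -0.7, 0.6]
opening: 0.006
```

```bash
python3 - <<'E'
from plant import get_state
from h import *
print(get_state()['tool_pos'])
m=vision.camera_model("wrist"); im=vision.snapshot("wrist"); cv2.imwrite("pics/w8.png",im[:,:,::-1])
np.save("m8.npy",m,allow_pickle=True)
print(get_state()['tool_pos'])
c,d,sz,st=lever(m,im,(190,80,300,200),.130,.07,thr=70)
if d[1]>0:d=-d
print(c,d,sz,"piv",c-.07*d,np.degrees(np.arctan2(d[1],d[0])))
u,v=proj(m,[[.546,.2375,.08]])[0].astype(int);print(u,v)
u0,v0=max(u-90,0),max(v-80,0);print(u0,v0)
cv2.imwrite("pics/w8z.png",cv2.resize(im[v0:v0+170,u0:u0+170],None,fx=3.4,fy=3.4,interpolation=cv2.INTER_CUBIC)[:,:,::-1])
E
```

```text
[0.57643281 0.18834796 0.33684295]
[0.57639803 0.18852273 0.33682998]
[0.5268996  0.16977019] [-0.29233223 -0.9563168 ] [68.28412628 15.31515121] piv [0.54736285 0.23671237] -106.997635
284 131
194 51
```

View pics/w8z.png

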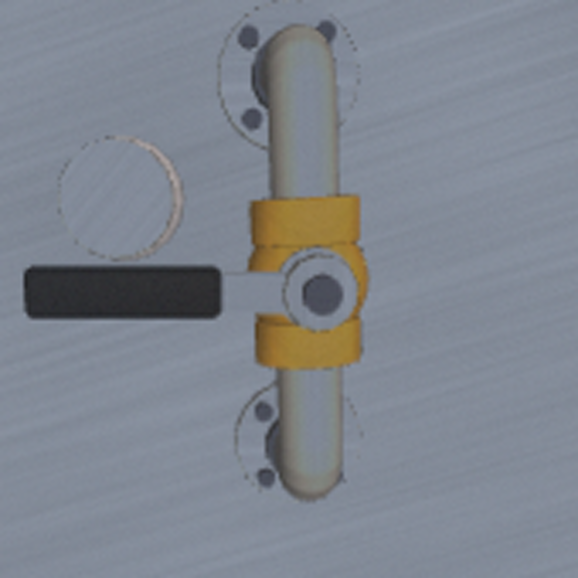

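```bash
python3 - <<'E'
from h import *
m=np.load("m8.npy",allow_pickle=True).item(); im=cv2.imread("pics/w8.png")[:,:,::-1]
z=lambda x,y:(194+(x+.5)/3.4-.5,51+(y+.5)/3.4-.5)
def a(p,q,h):
    P=onplane(m,[z(*p),z(*q)],h);d=P[1]-P[0];print(P.mean(0).round(4),np.linalg.norm(d).round(4),np.degrees(np.arctan2(d[1],d[0])).round(2))
a((289.5,75.5),(299,443),.006)
a((289.5,75.5),(299,443),.012)
# brass mask: collars; columns extents of pipe per row via edges
hsv=cv2.cvtColor(np.ascontiguousarray(im),cv2.COLOR_RGB2HSV)
mk=((hsv[:,:,1]>120)&(hsv[:,:,0]>12)&(hsv[:,:,0]<30)&(hsv[:,:,2]>90)).astype(np.uint8); mk[:, :240]=0;mk[:,330:]=0;mk[:90]=0;mk[180:]=0
ys,xs=np.nonzero(mk);print(xs.min(),xs.max(),ys.min(),ys.max())
rows=[v for v in range(ys.min()+2,ys.max()-1)]
L=[];Rr=[]
for v in rows:
    c=np.nonzero(mk[v])[0]; L.append(c.min());Rr.append(c.max())
print(list(zip(rows,L,Rr)))
T=[];B=[]
for u in range(xs.min()+4,xs.max()-3):
    c=np.nonzero(mk[:,u])[0]; T.append((u,c.min()));B.append((u,c.max()))
print(T,B)
E
```

```text
[0.5485 0.2376 0.006 ] 0.172 -14.11
[0.5479 0.2372 0.012 ] 0.1698 -14.11
267 301 109 158
[(111, np.int64(268), np.int64(299)), (112, np.int64(268), np.int64(299)), (113, np.int64(268), np.int64(299)), (114, np.int64(268), np.int64(299)), (115, np.int64(268), np.int64(298)), (116, np.int64(268), np.int64(299)), (117, np.int64(268), np.int64(299)), (118, np.int64(268), np.int64(299)), (119, np.int64(268), np.int64(299)), (120, np.int64(268), np.int64(298)), (121, np.int64(268), np.int64(298)), (122, np.int64(269), np.int64(297)), (123, np.int64(269), np.int64(298)), (124, np.int64(269), np.int64(299)), (125, np.int64(269), np.int64(299)), (126, np.int64(268), np.int64(300)), (127, np.int64(268), np.int64(300)), (128, np.int64(268), np.int64(300)), (129, np.int64(267), np.int64(301)), (130, np.int64(270), np.int64(301)), (131, np.int64(298), np.int64(301)), (132, np.int64(299), np.int64(301)), (133, np.int64(299), np.int64(301)), (134, np.int64(300), np.int64(301)), (135, np.int64(300), np.int64(301)), (136, np.int64(300), np.int64(301)), (137, np.int64(299), np.int64(300)), (138, np.in
[... 1181 characters left out ...]
, np.int64(109)), (294, np.int64(109)), (295, np.int64(109)), (296, np.int64(109)), (297, np.int64(109))] [(271, np.int64(157)), (272, np.int64(157)), (273, np.int64(158)), (274, np.int64(158)), (275, np.int64(158)), (276, np.int64(158)), (277, np.int64(158)), (278, np.int64(158)), (279, np.int64(158)), (280, np.int64(158)), (281, np.int64(158)), (282, np.int64(158)), (283, np.int64(158)), (284, np.int64(158)), (285, np.int64(158)), (286, np.int64(158)), (287, np.int64(158)), (288, np.int64(158)), (289, np.int64(158)), (290, np.int64(158)), (291, np.int64(158)), (292, np.int64(158)), (293, np.int64(158)), (294, np.int64(157)), (295, np.int64(157)), (296, np.int64(157)), (297, np.int64(156))]
```

```bash
cat > pipe.py <<'E'
from h import *
def pipe_axis(m,im,bands,u0,u1,zc):
    g=cv2.GaussianBlur(np.ascontiguousarray(im),(3,3),0).astype(float); s=g[:,:,0]-g[:,:,2]  # R-B
    L=[];R=[]
    for a,b in bands:
        for v in range(a,b):
            row=s[v,u0:u1]; bg=np.median(np.r_[s[v,u0-12:u0],s[v,u1:u1+12]]); pk=np.percentile(row,90); t=(bg+pk)/2
            k=np.nonzero(row>t)[0]; i,j=k[0],k[-1]
            L.append((u0+i-(row[i]-t)/(row[i]-s[v,u0+i-1]),v)); R.append((u0+j+(row[j]-t)/(row[j]-s[v,u0+j+1]),v))
    return np.array(L),np.array(R)
def axis(m,L,R,zc):
    Rm=m['world_to_cam'][:3,:3]; o=-Rm.T@m['world_to_cam'][:3,3]; ns=[]
    for e in (L,R):
        d=onplane(m,e,0)-o; d/=np.linalg.norm(d,axis=1)[:,None]
        n=np.linalg.svd(d)[2][-1]; n*=np.sign(n[1]) ; ns.append(n)
        print("resid",np.abs(d@n).max())
    n=ns[0]+ns[1]; dr=np.array([n[1],-n[0]]); dr/=np.linalg.norm(dr); dr*=np.sign(dr[0])
    # y at given x=o
    return np.degrees(np.arctan2(dr[1],dr[0])), n, o
E
python3 - <<'E'
from pipe import *
m=np.load("m8.npy",allow_pickle=True).item(); im=cv2.imread("pics/w8.png")[:,:,::-1]
L,R=pipe_axis(m,im,[(75,106),(162,186)],264,306,.075)
print(np.c_[L,R[:,0]].round(1)[::4].tolist())
print(axis(m,L,R,.075)[0])
E
```

```text
[[269.2, 75.0, 292.5], [270.9, 79.0, 292.7], [272.0, 83.0, 292.9], [272.4, 87.0, 293.5], [272.4, 91.0, 293.3], [272.2, 95.0, 293.2], [272.6, 99.0, 293.2], [272.8, 103.0, 293.3], [274.2, 163.0, 294.2], [275.0, 167.0, 294.5], [275.2, 171.0, 294.4], [274.2, 175.0, 294.4], [272.5, 179.0, 294.4], [273.3, 183.0, 294.3]]
resid 0.0076239366750059856
resid 0.001473039479416039
-14.20384656719698
```

```bash
python3 - <<'E'
from pipe import *
m=np.load("m8.npy",allow_pickle=True).item(); im=cv2.imread("pics/w8.png")[:,:,::-1]
for b in ([(84,106),(162,173)],[(88,106),(164,172)]):
    L,R=pipe_axis(m,im,b,264,306,.075)
    a,n,o=axis(m,L,R,.075); print(a)
    # axis point at distance along for x=.5465
    print("y at x=.5465:",o[1]-(n[0]*(.5465-o[0])+n[2]*(.075-o[2]))/n[1])
# sanity on drain with known -73.1 shut -> pipe 16.9
m=np.load("m7.npy",allow_pickle=True).item(); im=cv2.imread("pics/w7.png")[:,:,::-1]
E
```

```text
resid 0.002442105955103298
resid 0.001219945488327851
-14.017577719512296
y at x=.5465: 0.23714543802237578
resid 0.002597227211313309
resid 0.0007633471394150466
-13.945775790178716
y at x=.5465: 0.2371533950775104
```

```bash
sed -i 's/piv=(.546,.2375)/piv=(.547,.237)/' h.py; python3 - <<'E'
from h import *
plan([fill(-107,.045,.335),fill(-107,.045,.25),fill(-107,.045,.125)])
E
```

```text
at [0.5764 0.1885 0.3368] tooly -17.0 F [-0.6  0.3 -0.5] 9.85
[-0.141, 0.009, 0.006] [-0.0, -0.001, -0.0]
[-0.142, 0.009, 0.289] [-0.0, -0.001, -0.0]
[-0.143, 0.009, 0.706] [-0.0, -0.001, -0.0]
```

Request:
{"fn": "play_rows", "kwargs": {"deltas": [[[1,-0.14,0.01,0.02,0,0,0],[1,-0.142,0.01,0.2,0,0,0],[1,-0.142,0.01,0.38,0,0,0],[1,-0.142,0.01,0.54,0,0,0],[1,-0.142,0.01,0.62,0,0,0]]]}}

```text
clock: 10.48
tool_pos: [0.566, 0.1453, 0.1481]
eef_rot: [0.805, 0.594, -0.001, -0.001]
contact_force: [-0.8, -0.3, -0.2]
opening: 0.006
```

```bash
python3 - <<'E'
from h import *
plan([fill(-107,.045,.125)])
E
```

```text
at [0.566  0.1453 0.1481] tooly -17.1 F [-0.8 -0.3 -0.2] 10.475
[0.007, 0.0, 0.077] [-0.001, -0.0, -0.001]
```

Request:
{"fn": "play_rows", "kwargs": {"deltas": [[[1,0.007,0,0.05,0,0,0],[1,0.007,0,0.077,0,0,0],[1,0.007,0,0.077,0,0,0],[1,0.007,0,0.077,0,0,0]]]}}

```text
clock: 10.98
tool_pos: [0.5672, 0.1475, 0.126]
eef_rot: [0.805, 0.594, -0.0, -0.001]
contact_force: [0.5, -0.2, -1.1]
opening: 0.004
```

```bash
python3 - <<'E'
from h import *
plan([fill(-107,.032),fill(-107,.022),fill(-110,.019),fill(-114,.019),fill(-118,.019)])
E
```

```text
at [0.5672 0.1475 0.126 ] tooly -17.1 F [ 0.5 -0.2 -1.1] 10.975
[-0.001, -0.045, 0.003] [-0.001, -0.0, -0.001]
[-0.001, -0.078, 0.004] [-0.001, -0.0, -0.001]
[-0.004, -0.102, 0.004] [-0.001, -0.0, 0.016]
[-0.007, -0.121, 0.004] [-0.001, -0.0, 0.038]
[-0.009, -0.14, 0.004] [-0.001, -0.0, 0.06]
```

Request:
{"fn": "play_rows", "kwargs": {"deltas": [[[1,-0.001,-0.045,0.003,0,0,0],[1,-0.001,-0.078,0.003,0,0,0],[1,-0.004,-0.102,0.003,0,0,0.016],[1,-0.007,-0.121,0.003,0,0,0.038],[1,-0.009,-0.14,0.003,0,0,0.06]]]}}

```text
clock: 11.6
tool_pos: [0.5269, 0.1574, 0.1257]
eef_rot: [0.858, 0.514, 0.001, -0.0]
contact_force: [2.7, -1.2, -1.5]
opening: 0.005
```

```bash
python3 - <<'E'
from h import *
plan([fill(t,.019) for t in (-121,-125,-129,-133,-137)])
E
```

```text
at [0.5269 0.1574 0.1257] tooly -28.1 F [ 2.7 -1.2 -1.5] 11.6
[-0.004, -0.016, 0.002] [0.0, -0.001, 0.016]
[-0.007, -0.035, 0.002] [0.0, -0.001, 0.038]
[-0.008, -0.054, 0.002] [0.0, -0.001, 0.061]
[-0.008, -0.073, 0.002] [0.0, -0.001, 0.083]
[-0.007, -0.092, 0.002] [0.0, -0.001, 0.105]
```

Request:
{"fn": "play_rows", "kwargs": {"deltas": [[[1,-0.004,-0.016,0.002,0,0,0.016],[1,-0.007,-0.035,0.002,0,0,0.038],[1,-0.008,-0.054,0.002,0,0,0.061],[1,-0.008,-0.073,0.002,0,0,0.083],[1,-0.007,-0.092,0.002,0,0,0.105]]]}}

```text
clock: 12.22
tool_pos: [0.5021, 0.1684, 0.1256]
eef_rot: [0.931, 0.365, 0.002, -0.0]
contact_force: [3.8, -1.4, -0.7]
opening: 0.008
```

```bash
python3 - <<'E'
from h import *
plan([fill(t,.019) for t in (-137,-139,-141,-143,-145,-147)])
E
```

```text
at [0.5021 0.1684 0.1256] tooly -47.1 F [ 3.8 -1.4 -0.7] 12.225
[-0.001, -0.002, 0.002] [0.0, -0.001, -0.001]
[-0.003, -0.011, 0.002] [0.0, -0.001, 0.01]
[-0.005, -0.021, 0.002] [0.0, -0.001, 0.021]
[-0.007, -0.03, 0.002] [0.0, -0.001, 0.033]
[-0.008, -0.04, 0.002] [0.0, -0.001, 0.044]
[-0.008, -0.049, 0.002] [0.0, -0.001, 0.055]
```

Request:
{"fn": "play_rows", "kwargs": {"deltas": [[[1,-0.003,-0.011,0.002,0,0,0.01],[1,-0.005,-0.021,0.002,0,0,0.021],[1,-0.007,-0.03,0.002,0,0,0.033],[1,-0.008,-0.04,0.002,0,0,0.044],[1,-0.008,-0.04,0.002,0,0,0.044]]]}}

```text
clock: 12.85
tool_pos: [0.4918, 0.1759, 0.1249]
eef_rot: [0.954, 0.3, 0.002, -0.0]
contact_force: [0.4, -0.3, 1.0]
opening: 0.007
```

Request:
{"fn": "play_rows", "kwargs": {"deltas": [[[1,0,0.05,0,0,0,0],[1,0,0.1,-0.05,0,0,0],[1,0,0.1,-0.2,0,0,-0.05],[1,0.05,0.2,-0.4,0,0,-0.1],[1,0.1,0.3,-0.6,0,0,-0.14]]]}}

```text
clock: 13.48
tool_pos: [0.5617, 0.1205, 0.2955]
eef_rot: [0.864, 0.503, 0.001, -0.0]
contact_force: [1.9, 0.7, -0.8]
opening: 0.008
```

```bash
python3 - <<'E'
from h import *
plan([(.575,.185,.335,-17)])
E
```

```text
at [0.5617 0.1205 0.2955] tooly -29.6 F [ 1.9  0.7 -0.8] 13.475
[0.209, -0.068, -0.131] [0.0, -0.001, -0.07]
```

Request:
{"fn": "play_rows", "kwargs": {"deltas": [[[1,0.15,-0.05,-0.08,0,0,-0.04],[1,0.21,-0.07,-0.13,0,0,-0.07],[1,0.21,-0.07,-0.13,0,0,-0.07],[1,0.21,-0.07,-0.13,0,0,-0.07],[1,0.21,-0.07,-0.13,0,0,-0.07]]]}}

```text
clock: 14.1
tool_pos: [0.5741, 0.1836, 0.3335]
eef_rot: [0.804, 0.594, -0.001, 0.0]
contact_force: [-0.1, 0.8, -0.4]
opening: 0.006
```

```bash
cat > look.py <<'E'
import sys
from plant import get_state
from pipe import *
n=sys.argv[1]
print(get_state()['tool_pos'])
m=vision.camera_model("wrist"); im=vision.snapshot("wrist"); cv2.imwrite(f"pics/{n}.png",im[:,:,::-1])
print(get_state()['tool_pos'])
c,d,sz,st=lever(m,im,(180,40,300,200),.130,.07,thr=70)
if d[1]>0:d=-d
print(c,d,sz,"piv",c-.07*d,np.degrees(np.arctan2(d[1],d[0])))
u,v=proj(m,[[.547,.237,.08]])[0].astype(int)
u0,v0=max(u-90,0),max(v-80,0);print(u,v,u0,v0)
cv2.imwrite(f"pics/{n}z.png",cv2.resize(im[v0:v0+170,u0:u0+170],None,fx=3.4,fy=3.4,interpolation=cv2.INTER_CUBIC)[:,:,::-1])
np.save(f"{n}.npy",m,allow_pickle=True)
E
python3 look.py w9
```

```text
[0.57405071 0.18360876 0.33349065]
[0.5741486  0.18399204 0.33370754]
[0.48944012 0.19808104] [-0.8363252  -0.54823375] [68.78623962 17.24823761] piv [0.54798289 0.2364574 ] -146.75406
288 133 198 53
```

View pics/w9z.png

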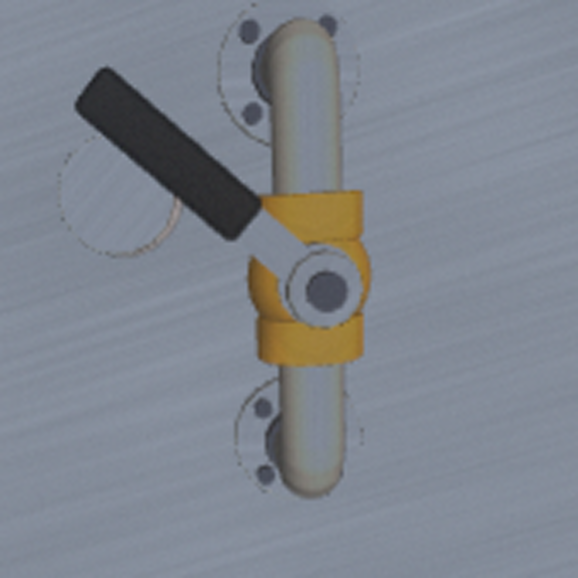

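```bash
python3 - <<'E'
from pipe import *
m=np.load("w9.npy",allow_pickle=True).item(); im=cv2.imread("pics/w9.png")[:,:,::-1]
for b in ([(84,106),(164,175)],[(98,108),(164,172)]):
    L,R=pipe_axis(m,im,b,266,310,.075)
    print(np.c_[L,R[:,0]].round(1)[::5].tolist());print(axis(m,L,R,.075)[0])
# earlier yaw-different view w1/w2 : bolts of flanges by dark blobs; top0
m=vision.camera_model("top"); im=cv2.imread("pics/top0.png")[:,:,::-1]
L,R=pipe_axis(m,im,[(162,172),(195,206)],182,202,.075)
print(np.c_[L,R[:,0]].round(1).tolist());print(axis(m,L,R,.075)[0])
plan([fill(-143,.04,.335)])
E
```

```text
[[276.8, 84.0, 297.9], [277.0, 89.0, 297.9], [276.5, 94.0, 297.9], [277.4, 99.0, 298.2], [277.7, 104.0, 297.9], [279.5, 167.0, 299.0], [279.6, 172.0, 299.0]]
resid 0.026825926765217466
resid 0.0011365554438681673
-14.362030923656288
[[277.3, 98.0, 298.2], [277.6, 103.0, 297.9], [278.5, 164.0, 298.9], [279.6, 169.0, 299.3]]pipe.py:9: RuntimeWarning: divide by zero encountered in scalar divide
  L.append((u0+i-(row[i]-t)/(row[i]-s[v,u0+i-1]),v)); R.append((u0+j+(row[j]-t)/(row[j]-s[v,u0+j+1]),v))
h.py:12: RuntimeWarning: invalid value encountered in divide
  for _ in range(30): p=d/(1+m['k1']*(p**2).sum(1,keepdims=True))
Traceback (most recent call last):
  File "pipe.py", line 15, in axis
    n=np.linalg.svd(d)[2][-1]; n*=np.sign(n[1]) ; ns.append(n)
      ~~~~~~~~~~~~~^^^
numpy.linalg.LinAlgError: SVD did not converge
```

```bash
python3 - <<'E'
from h import *
plan([fill(-145,.045,.335),fill(-145,.045,.2)])
E
```

```text
at [0.5741 0.184  0.3337] tooly -17.1 F [1.1 0.4 0.6] 14.15
[-0.16, -0.184, -0.004] [-0.0, 0.0, 0.211]
[-0.16, -0.184, 0.446] [-0.0, 0.0, 0.211]
```

Request:
{"fn": "play_rows", "kwargs": {"deltas": [[[1,-0.06,-0.07,0,0,0,0.055],[1,-0.12,-0.14,0,0,0,0.11],[1,-0.16,-0.184,0.1,0,0,0.165],[1,-0.16,-0.184,0.27,0,0,0.211],[1,-0.16,-0.184,0.43,0,0,0.211]]]}}

```text
clock: 14.78
tool_pos: [0.507, 0.1535, 0.2037]
eef_rot: [0.954, 0.299, 0.0, 0.0]
contact_force: [0.6, 0.3, -0.3]
opening: 0.007
```

```bash
python3 - <<'E'
from h import *
plan([fill(-145,.045,.125)])
E
```

```text
at [0.507  0.1535 0.2037] tooly -55.2 F [ 0.6  0.3 -0.3] 14.775
[0.002, -0.002, 0.262] [0.0, 0.0, -0.001]
```

Request:
{"fn": "play_rows", "kwargs": {"deltas": [[[1,0.002,-0.002,0.13,0,0,0],[1,0.002,-0.002,0.23,0,0,0],[1,0.002,-0.002,0.262,0,0,0],[1,0.002,-0.002,0.262,0,0,0],[1,0.002,-0.002,0.262,0,0,0]]]}}

```text
clock: 15.4
tool_pos: [0.508, 0.1545, 0.1263]
eef_rot: [0.954, 0.299, 0.001, 0.0]
contact_force: [-0.6, 0.3, -0.4]
opening: 0.005
```

```bash
python3 - <<'E'
from h import *
plan([fill(-145,.03,.125),fill(-145,.019),fill(-146,.019),fill(-147.3,.019)])
E
```

```text
at [0.508  0.1545 0.1263] tooly -55.2 F [-0.6  0.3 -0.4] 15.4
[-0.003, -0.051, 0.004] [0.001, -0.001, -0.001]
[-0.003, -0.088, 0.004] [0.001, -0.001, -0.001]
[-0.004, -0.092, 0.004] [0.001, -0.001, 0.004]
[-0.005, -0.098, 0.004] [0.0, -0.001, 0.012]
```

Request:
{"fn": "play_rows", "kwargs": {"deltas": [[[1,-0.003,-0.051,0.004,0,0,0],[1,-0.003,-0.084,0.004,0,0,0],[1,-0.004,-0.092,0.004,0,0,0.006],[1,-0.005,-0.098,0.004,0,0,0.012],[1,-0.005,-0.098,0.004,0,0,0.012]]]}}

```text
clock: 16.02
tool_pos: [0.4904, 0.1776, 0.1251]
eef_rot: [0.96, 0.28, 0.002, 0.001]
contact_force: [1.3, 0.2, 0.7]
opening: 0.004
```

Request:
{"fn": "play_rows", "kwargs": {"deltas": [[[1,0,0.05,0,0,0,0],[1,0,0.1,-0.05,0,0,0],[1,0,0.1,-0.2,0,0,-0.05],[1,0.05,0.2,-0.4,0,0,-0.1],[1,0.1,0.3,-0.6,0,0,-0.14]]]}}

```text
clock: 16.65
tool_pos: [0.5588, 0.1192, 0.2961]
eef_rot: [0.875, 0.485, 0.001, 0.001]
contact_force: [0.6, 0.5, 0.7]
opening: -0.002
```

```bash
python3 - <<'E'
from h import *
plan([(.575,.185,.335,-17)])
E
```

```text
at [0.5588 0.1192 0.2961] tooly -32.0 F [0.6 0.5 0.7] 16.65
[0.215, -0.07, -0.13] [0.001, -0.0, -0.083]
```

Request:
{"fn": "play_rows", "kwargs": {"deltas": [[[1,0.15,-0.05,-0.08,0,0,-0.04],[1,0.215,-0.07,-0.13,0,0,-0.083],[1,0.215,-0.07,-0.13,0,0,-0.083],[1,0.215,-0.07,-0.13,0,0,-0.083],[1,0.215,-0.07,-0.13,0,0,-0.083]]]}}

```text
clock: 17.27
tool_pos: [0.5747, 0.183, 0.334]
eef_rot: [0.805, 0.593, -0.001, 0.001]
contact_force: [0.0, -0.2, -0.8]
opening: 0.002
```

```bash
python3 look.py w10
```

```text
[0.5746914  0.18304321 0.33396492]
[0.57474603 0.18348254 0.33420183]
[0.48853802 0.19958832] [-0.84799796 -0.5299995 ] [68.72312164 17.08148003] piv [0.54789788 0.23668828] -147.99458
289 132 199 52
```

View pics/w10z.png

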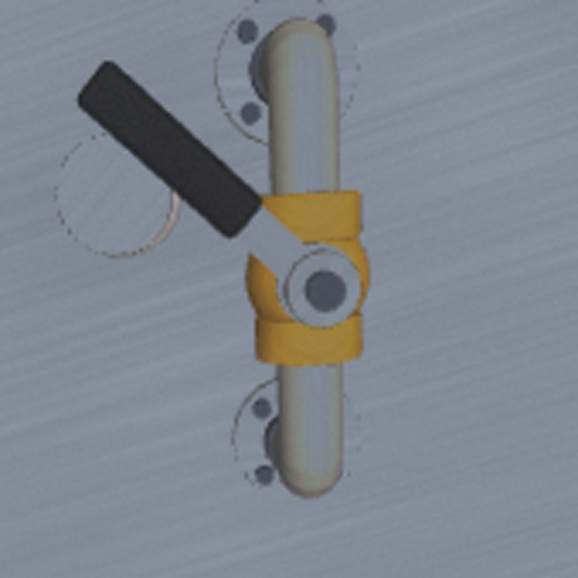

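```bash
python3 - <<'E'
from h import *
im=vision.snapshot("top");a=cv2.imread("pics/top0.png")
b=np.ascontiguousarray(im[:,:,::-1]); cv2.imwrite("pics/t11.png",b)
cv2.imwrite("pics/t11z.png",cv2.resize(b[100:260,100:420],None,fx=2.5,fy=2.5,interpolation=cv2.INTER_CUBIC))
m=vision.camera_model("top")
c,d,sz,st=lever(m,im,(305,145,355,190),.155,.0975); print(c,np.degrees(np.arctan2(d[1],d[0])),sz)
E
```

```text
[ 0.59941925 -0.227349  ] -73.4045 [17.37456703 97.83712769]
```

View pics/t11z.png

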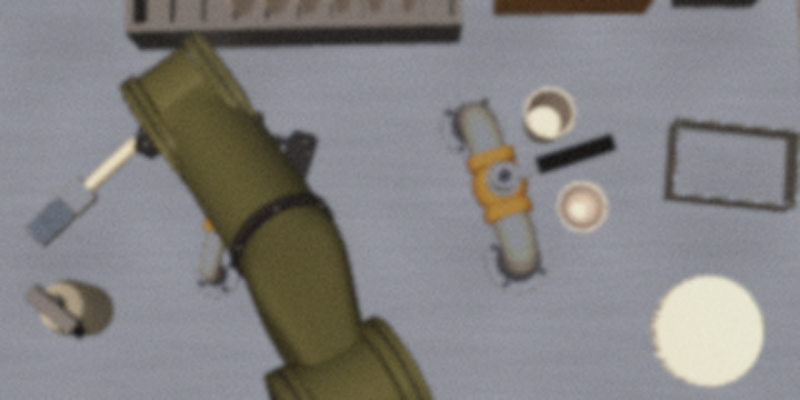

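The drain lever lies square across its pipe at -73.4°, and the cup, ramekin, spray, plates, pan and brush are where they started. The arm is clear, so I am handing in.

```bash
python3 -c "
from plant import r,get_state
print(get_state()['contact_force'],get_state()['clock']); print(r.finish_job())"
```

```text
[0.65639876 0.46213312 0.61396743] 17.375
the job is handed in; nothing more can be done
None
```

The drain valve is shut and the fill valve is about half open. I pushed both levers with the closed fingertips only, and handed the job in at 17.4 s of the 64 s allowed.

- **Drain lever:** I pushed it until it stopped advancing, with the force rising from about 4 N to 10–12 N. After I backed off, the wrist camera put it at -73.1° and the top camera at -73.4°. The pipe runs at about 16.5°, so the lever is square to it within about 1°. It still read shut in the last check, after the fill valve was set.
- **Fill lever:** I pushed it in two steps, peaking at about 4 N in the readings taken. The last wrist view put it at -148.0° with the pipe at about -14.0°, which is about 44° open, 1° short of the target. I left that because it is within my measuring error.
- **Check that disagreed:** a rough first reading of the fill pipe's angle from the top camera gave -11.7°, which would make the lever about 46° open. I trusted the closer wrist views. A repeat of the top-camera reading did not run, because that script failed.
- **Other things:** in the last views the cup, ramekin, jar, spray bottle, plates, pan and brush stood where they had been. The arm was clear and touching nothing at hand-in.

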